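Shut the niche's glass door and wind its clutch lock until it slips

ROBOT

A 6-joint arm with a two-finger parallel gripper is mounted at the origin on the work surface. World frame = base frame: x ahead of the robot, y to its left, z up, the work surface at z = 0. Lengths are in m, angles in degrees, forces in N, time in s.
With the tool pointing down it reaches from about 0.35 to 0.875 m from the base axis. Payload 15.5 kg.
Tool frame: the origin (TCP) lies between the finger pads; the fingertips stand 14 mm ahead of it and the grasp point (between the pads) lies 5 mm behind it; x points along the fingers, y is the direction in which the jaws open and shut, and the axes are right-handed (so a half turn about x gives the same grasp; the last joint's range is limited). The gripper opens to 85 mm and grips with 20 to 120 N. Pads are 22 mm wide; open, the fingers measure 114 mm over their backs; the gripper's body (76 mm by 85 mm) begins 54 mm behind the grasp point. The pads swing forward as they close: fully open they stand 13 mm farther back than shut.
Start: joints at [64.2, 28.281, 77.091, -0, 74.628, -5.472], TCP at [0.217, 0.586, 0.245] pointing down, gripper open.
Joint ranges: [-166.48, 166.48], [-47.26, 123.95], [12.59, 153.08], [-70.14, 250.14], [6.76, 159.57], [-176.63, 176.63]. Speed limits (degrees/s): [108.29, 108.29, 147.25, 172.46, 172.46, 172.46].

INTERFACE

Orientations are given as [roll, pitch, yaw] about the fixed x, y, z axes, in that order (R = Rz(yaw) Ry(pitch) Rx(roll)).
In Python, from rig import robot gives the robot as it stands.
- The arm moves only by the tool play_rows, never from a script. Its argument "deltas" is a list of rows, each a list of 7 numbers: the turn, a rotation vector about the tool's x, y, z in rad, then the shift along the tool's x, y, z in cm, then the opening, from 0 (shut) to 1 (fully open). In form: [[rx, ry, rz, tx, ty, tz, fingers], ...]. A call has 1 to 10 rows; each row is the pose to reach, as a shift and turn from the pose commanded when the call began, along the tool's axes at that moment; what a row does not reach only later rows make up. A row lasts 1/10 s, in which the tool goes at most 50 mm and 8.59 degrees, less where a joint would pass 70% of its speed; a pose out of reach is approached as far as the arm can. A call with a gripper value outside its range is refused whole. The fingers move at their own pace and stop on an object; the grip force is fixed at half the most. Time passes only in rows, so rows that repeat a pose let the fingers close. It gives the time, the measured TCP pose, the force and the opening at its end, in the units of the state.
- robot.get_state(): the state, without advancing time (a new reading comes with each control period).
- robot.capture(name): name is "scene" or "side" or "wrist"; returns a dict with "image" (384x512x3 uint8, red, green, blue), "depth" (384x512 float32, m along the optical axis (not along the pixel's ray), 0 where there is no reading), "fx", "fy", "cx", "cy" (pixels), "position" and "attitude" of the camera in the world. Camera axes: x right, y down, z forward; pixel columns grow to the right and rows downward; lengths in m; the calibration is good to about 2 mm. The wrist camera is an equidistant fisheye: a pixel r from the principal point sees the ray r / f radians off the axis. A picture is of the moment at which its call begins.
- robot.finish_job(): hands the job in, once; it reports no verdict.
The state is a dict: "t": time; "joint_positions": joint angles; "joint_velocities": joint speeds; "joint_efforts": joint torques, N m; "ee_pos": TCP position; "tool_rot": TCP orientation; "wrist_force": force on the tool from outside, world axes, zero at the start; "ft_torque": the same for the moment, N m; "finger_gap": finger opening in m.
Only numpy, scipy, OpenCV 4.12 (cv2) and the standard library are available. Lean on these libraries where they do the work, as an engineer would, in place of code of your own. Each camera call takes 0.05 s, during which the arm holds its last target. There are 200 camera calls.

TASK

Slide the niche's glass door gently until it is fully shut, then turn the lock lever beside it clockwise (seen from above) until its clutch slips, and stop there: let it slip a few degrees to be sure, but not more than about fifteen. Let go of everything, and leave the jars, spice tin and cup behind the glass as they stand.

Things in the scene. Friction and masses are not known exactly. Their poses are not given: they have to be found in the camera images.
- niche: Fixed open-topped marble niche, 220 x 450 x 160 mm high; origin at its underside's centre on the counter. Its x points from the glass front (robot side) inwards, y to the cheek with the lock, z up. Cheeks 50 mm thick centred at y = -200 and +200 mm. The door slides along y at x = -90 mm; a fixed pane stands behind its open half at x = -72 mm. Place and yaw vary.
- door (a joint): Opening of the sliding glass door in m: 0 = fully shut (its edge meets the lock-side cheek, a firm stop), grows to 0.15 as it slides along the niche's -y. Sliding it takes about 3 N; it stays where it is left. Over 60 N from the fingers, squeezing included, would crack it.
- tab (a point): Centre of the top of the door's upright steel tab, mid-length on the door's top rail: 26 mm along the niche's x, 14 mm along its y (sliding direction), 36 mm tall above the 14 mm wide aluminium rail; its top is 202 mm above the counter. Pinch or push it from above. Axes parallel to the niche's.
- hub (a point): Fixed point on the lock lever's vertical axis, at the underside of its hub (34 mm across, 18 mm high), 184 mm above the counter, on the lock-side cheek; axes as the niche's. The lever first points out of the niche's front, up to 30 degrees either way, and winds clockwise seen from above (front towards the outer side of the lock cheek). Fingers on it must stay under 60 N, squeezing included.
- peg (a point): Centre of the top of the lever's upright round end peg: 16 mm across, 65 mm from the hub axis, top 232 mm above the counter, 36 mm free above the lever arm. Turns with the lever. It moves easily (1 N) for 0.6 to 1.1 rad, until the lock is tight: where cannot be told from its angle. Then resistance climbs sharply to a steady 7 N at the peg: the clutch slips. It stays where it is left.
- pin_top (a point): Top of a 6 mm brass tell-tale pin in the top of the lever's hub, on its axis, 202 mm above the counter when flush. It rises 0.1 mm per degree that the clutch has slipped, so its whole useful rise (0.4 to 2.1 mm) is about the size of the pose noise.
- pin_flush (a point): Fixed point where the pin's top lies before the clutch has slipped at all (flush); axes parallel to the niche's.
- dabba: Bystander: shut round steel spice tin, 124 mm across, 60 mm high, standing on the niche floor (20 mm above the counter) behind the glass; origin at the centre of its underside.
- jar0: Bystander: glass jar with a yellow screw lid, 58 mm across, 55 mm high, on the niche floor; origin at the centre of its underside.
- jar1: Bystander: the same kind of jar stacked on top of the first; origin at the centre of its underside.
- bellcup: Bystander: small brass-look cup, 52 mm across, 50 mm high, on the niche floor near the lock side; origin at the centre of its underside.

How it is judged:
By the outcome, as a careful person would: the job done as asked, in the order asked, and still so for the second after the job is handed in, with the robot touching nothing.
It also fails if it takes over 69 s, if anything falls off the work surface, if the arm or the gripper's body presses on something with over 40 N, if the wrist force passes 120 N, or if a joint passes its speed limit or range.

## Working session

There is one attempt and no reset: what is moved stays moved. The work goes in short steps, Python scripts to look and compute and a tool call to move; the robot and the scene stay as the last step left them, time stands still between calls to the robot, and variables do not carry over. Pictures are saved under pics/ and viewed, about 8 in all and at most 12, crops included, and the job is handed in when it is done.

Besides the shell and the picture viewer there is one more tool, called as name([rows], argument=value, ...), one row to a line, values as JSON. play_rows: Moves the arm, as the interface text tells. Its arguments: {"type":"object","properties":{"deltas":{"type":"array","items":{"type":"array","items":{"type":"number"}}}},"required":["deltas"]}

```bash
mkdir -p pics; cat > h.py <<'E'
import numpy as np, cv2
from scipy.spatial.transform import Rotation as R
from rig import robot
def cap(n,save=None):
    c=robot.capture(n)
    if save: cv2.imwrite('pics/'+save,c['image'][:,:,::-1])
    np.savez('last_'+n+'.npz',**c)
    return c
E
python3 - <<'E'
from h import *
s=robot.get_state();print({k:np.round(v,3) for k,v in s.items()})
a=cap('scene','scene1.png');b=cap('side','side1.png')
for c in(a,b):print(c['fx'],c['cx'],c['cy'],c['position'],c['attitude'])
im=np.hstack([a['image'],b['image']]);cv2.imwrite('pics/both.png',cv2.resize(im,(800,300))[:,:,::-1])
E
```

```text
{'t': np.float64(0.0), 'joint_positions': array([64.199, 28.316, 77.128,  0.   , 74.627, -5.472]), 'joint_velocities': array([-0.002,  0.07 ,  0.019,  0.049,  0.095,  0.019]), 'joint_efforts': array([-2.0000e-03, -8.8215e+01, -3.8387e+01, -0.0000e+00,  1.0000e-02,
       -0.0000e+00]), 'ee_pos': array([0.217, 0.586, 0.245]), 'tool_rot': array([ -95.698,   89.929, -116.027]), 'wrist_force': array([-0.197, -0.152,  0.708]), 'ft_torque': array([-0.002,  0.028,  0.012]), 'finger_gap': np.float64(0.085)}
349.23680656900564 254.14475011264153 189.91814900807728 [ 1.12169467 -0.15079648  0.54072548] [-125.96982414    0.45111541   75.71619979]
380.4914858044599 255.30673615661127 182.9438895684354 [0.35617392 0.33867739 0.64739118] [-138.33726791    0.37430134 -142.42491139]
```

View pics/scene1.png

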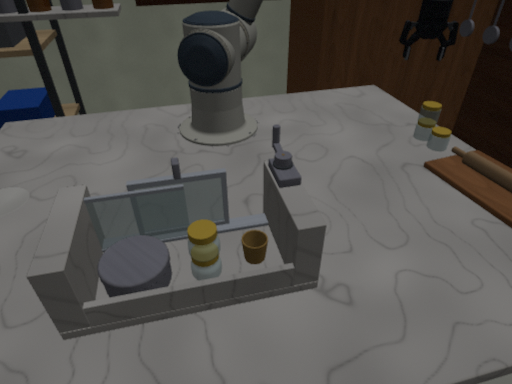

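View pics/side1.png

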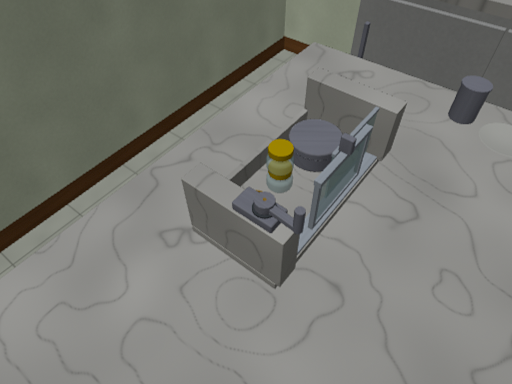

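Scene view: tab at (176,165), hub (283,160), peg top (276,128). Side view: tab (348,143), hub (263,204), peg top (299,210). I'll unproject these next.

```bash
cat >> h.py <<'E'
def cloud(c):
    v,u=np.mgrid[:384,:512]; d=c['depth']
    p=np.stack([(u-c['cx'])/c['fx']*d,(v-c['cy'])/c['fy']*d,d],-1)
    M=R.from_euler('xyz',c['attitude'],degrees=True).as_matrix()
    return p@M.T+c['position']
def load(n): return dict(np.load('last_'+n+'.npz'))
def proj(c,P):
    M=R.from_euler('xyz',c['attitude'],degrees=True).as_matrix()
    q=(np.atleast_2d(P)-c['position'])@M
    return q[:,:2]/q[:,2:]*[c['fx'],c['fy']]+[c['cx'],c['cy']]
E
python3 - <<'E'
from h import *
for n in('scene','side'):
    c=load(n);P=cloud(c);ok=(c['depth']>0)
    z=P[...,2]
    print(n,'table',np.median(z[ok&(abs(z)<.01)]))
    for lab,px in {'scene':dict(tab=(176,160),hub=(283,158),peg=(276,128)),'side':dict(tab=(348,143),hub=(263,200),peg=(299,210))}[n].items():
        u,v=px; q=P[v-14:v+15,u-14:u+15].reshape(-1,3); q=q[(q[:,2]>.17)]
        print(lab,P[v,u].round(4)); 
        for zz in(.202,.232):
            s=q[abs(q[:,2]-zz)<.004]; print('  ',zz,len(s),s.mean(0).round(4) if len(s) else '', np.ptp(s,0).round(3) if len(s) else '')
    # cheek tops
    m=ok&(abs(z-.16)<.004); m=m.astype(np.uint8)
    k,l,st,ce=cv2.connectedComponentsWithStats(m)
    for i in range(1,k):
        if st[i,4]>150:
            q=P[l==i]; r=cv2.minAreaRect(q[:,:2].astype(np.float32)*1000); print('comp',st[i],np.round(r[0],1),np.round(r[1],1),r[2],q[:,2].mean().round(4))
a=load('scene')['image'][110:200,120:320];b=load('side')['image'][110:240,230:380]
A=cv2.resize(a,None,fx=3.9,fy=3.9,interpolation=2)
cv2.imwrite('pics/cropA.png',A[:,:,::-1]);cv2.imwrite('pics/cropB.png',cv2.resize(b,None,fx=4,fy=4,interpolation=2)[:,:,::-1])
E
```

```text
scene table 0.000697462340028765
tab [ 0.5403 -0.1565  0.2032]
   0.202 65 [ 0.5403 -0.1593  0.2016] [0.026 0.014 0.006]
   0.232 0  
hub [0.5839 0.0395 0.2023]
   0.202 152 [0.573  0.0431 0.2019] [0.034 0.033 0.006]
   0.232 0  
peg [0.51   0.0478 0.2286]
   0.202 24 [0.5116 0.0481 0.2017] [0.007 0.013 0.007]
   0.232 36 [0.5077 0.0493 0.2314] [0.016 0.015 0.006]
comp [290  21 111  21 212] [-546.7  643.3] [595.  301.3] 41.90579605102539 0.16
comp [ 264  160   63   71 1406] [625.2  43.1] [ 50.3 220.9] 89.05901336669922 0.1604
comp [127 172 100  18 350] [ 544.1 -159.4] [189.7   5.9] 89.12560272216797 0.16
comp [  27  184  157   95 3131] [ 622.  -267.2] [229.8 221.4] 88.58352661132812 0.1601
side table 0.00011239271966612119
tab [ 0.532  -0.1515  0.1945]
   0.202 85 [ 0.5358 -0.1584  0.2014] [0.025 0.014 0.005]
   0.232 0  
hub [0.5699 0.0466 0.202 ]
   0.202 321 [0.5688 0.0445 0.2017] [0.033 0.032 0.006]
   0.232 0  
peg [0.5057 0.0504 0.2319]
   0.202 10 [0.5077 0.0532 0.2033] [0.02  0.007 0.007]
   0.232 92 [0.5046 0.0501 0.2315] [0.015 0.016 0.005]
comp [447   0  65  17 184] [ 525.7 -935.4] [ 10.9 179.4] 89.87044525146484 0.1599
comp [ 308   67   99   48 1452] [ 618.5 -353.8] [ 61.6 220.9] 87.4764175415039 0.1599
comp [ 181  163  113   82 1881] [624.9  42.8] [ 50.6 220.5] 88.95414733886719 0.1597
```

View pics/cropB.png

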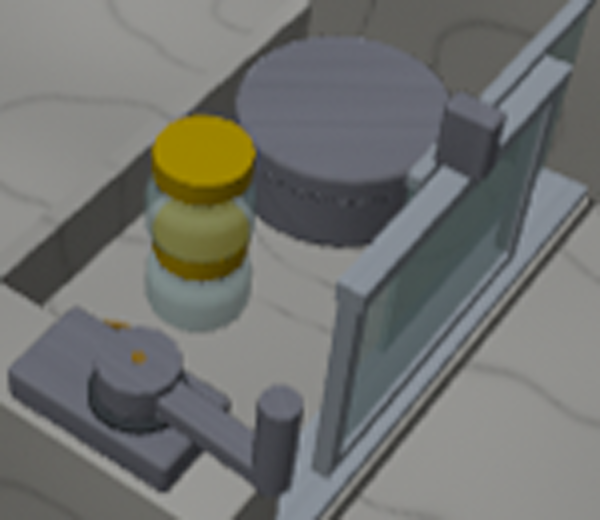

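Side crop: tab top at crop (475,110), hub pin (138,357) and peg top (280,398). The lever points straight out of the front and the door is about half open. Next, the tool axes.

```bash
python3 - <<'E'
from h import *
s=robot.get_state();M=R.from_euler('xyz',s['tool_rot'],degrees=True).as_matrix();print(M.round(3))
# refine points: render-like check by extents, both cams
for n in('scene','side'):
    c=load(n);P=cloud(c)
    for lab,ctr,z,r in(('tab',(.538,-.159),.202,.022),('hub',(.571,.044),.202,.022),('peg',(.506,.05),.232,.014)):
        m=(np.hypot(P[...,0]-ctr[0],P[...,1]-ctr[1])<r)&(abs(P[...,2]-z)<.003)
        q=P[m]; rr=cv2.minAreaRect(q[:,:2].astype(np.float32)*1000)
        print(n,lab,len(q),np.round(rr,1) if 0 else (np.round(rr[0],1),np.round(rr[1],1),rr[2]),q.mean(0).round(4))
# rail top z .166 line
for n in('scene','side'):
    P=cloud(load(n)); m=(abs(P[...,2]-.166)<.0025)&(abs(P[...,0]-.536)<.02)&(P[...,1]<.03)&(P[...,1]>-.34)
    q=P[m]; print(n,'rail',len(q),np.percentile(q,[1,50,99],axis=0).round(4).tolist())
E
```

```text
[[-0.     0.347  0.938]
 [-0.001  0.938 -0.347]
 [-1.    -0.001 -0.   ]]
scene tab 61 (array([ 538.6, -159.4]), array([13.3, 25.6]), 84.88105773925781) [ 0.5397 -0.1593  0.2018]
scene hub 138 (array([570.9,  44.5]), array([31.9, 33.3]), 24.201364517211914) [0.5722 0.0437 0.2023]
scene peg 32 (array([506.1,  49.9]), array([14.2, 14.1]), 73.49092102050781) [0.5072 0.0495 0.2317]
side tab 79 (array([ 536. , -159.9]), array([23.8, 13.9]), 1.575042486190796) [ 0.5358 -0.1587  0.2016]
side hub 314 (array([569.4,  43.7]), array([31.9, 32.7]), 35.3780517578125) [0.569  0.0444 0.2017]
side peg 89 (array([504.9,  49.4]), array([15.1, 14.9]), 75.49095916748047) [0.5045 0.05   0.2316]
scene rail 488 [[0.529, -0.2523, 0.1636], [0.5396, -0.1689, 0.1664], [0.5471, -0.0644, 0.1681]]
side rail 476 [[0.5287, -0.2531, 0.164], [0.5364, -0.1309, 0.166], [0.5445, -0.0658, 0.1679]]
```

play_rows([
  [0,0,0,-5.5,0,0,0.4],
  [-0.1,0,0,-5.5,-3.5,3.3,0.4],
  [-0.2,0,0,-5.5,-7,6.6,0.4],
  [-0.3,0,0,-5.5,-10.5,9.9,0.4],
  [-0.337,0,0,-5.5,-14,13.2,0.4],
  [-0.337,0,0,-5.5,-17.5,16.6,0.4],
  [-0.337,0,0,-5.5,-21,19.9,0.4],
  [-0.337,0,0,-5.5,-24.5,23.2,0.4],
  [-0.337,0,0,-5.5,-28,26.5,0.4],
  [-0.337,0,0,-5.5,-31.5,29.8,0.4],
])

```text
t: 1.1
ee_pos: [0.3873, 0.1853, 0.3003]
tool_rot: [26.5, 90.0, 25.5]
wrist_force: [1.5, 1.1, -0.0]
finger_gap: 0.0341
```

play_rows([
  [0,0,0,0,-3.8,1.7,0.4],
  [0,0,0,0,-7.6,3.5,0.4],
  [0,0,0,0,-11.4,5.2,0.4],
  [0,0,0,0,-15.2,6.9,0.4],
  [0,0,0,0,-19,8.7,0.4],
  [0,0,0,0,-22.8,10.4,0.4],
  [0,0,0,0,-26.6,12.1,0.4],
  [0,0,0,0,-30.4,13.8,0.4],
  [0,0,0,0,-34.3,15.6,0.4],
  [0,0,0,0,-34.3,15.6,0.4],
])

```text
t: 2.1
ee_pos: [0.5384, -0.1628, 0.2996]
tool_rot: [-75.4, 89.9, -76.6]
wrist_force: [0.8, 0.2, -0.7]
finger_gap: 0.0341
```

```bash
python3 - <<'E'
from h import *
w=cap('wrist','wrist1.png');print(w['fx'],w['cx'],w['cy'],w['position'],w['attitude']);s=robot.get_state();print(s['ee_pos'],s['tool_rot'],s['joint_positions'],s['wrist_force'],s['finger_gap'])
# fisheye cloud
def fcloud(c):
    v,u=np.mgrid[:384,:512];a=u-c['cx'];b=v-c['cy'];r=np.hypot(a,b)+1e-9;th=r/c['fx'];d=c['depth']
    p=np.stack([a/r*np.tan(th)*d,b/r*np.tan(th)*d,d],-1)
    return p@R.from_euler('xyz',c['attitude'],degrees=True).as_matrix().T+c['position']
P=fcloud(w)
for lab,ctr,z,r in(('tab',(.538,-.159),.202,.022),('hub',(.571,.044),.202,.022),('peg',(.506,.05),.232,.014)):
    m=(np.hypot(P[...,0]-ctr[0],P[...,1]-ctr[1])<r)&(abs(P[...,2]-z)<.004); q=P[m]
    if len(q)>5:
        rr=cv2.minAreaRect(q[:,:2].astype(np.float32)*1000);print(lab,len(q),rr,q.mean(0).round(4))
E
```

```text
297.3186396354542 256.20295819478736 194.4505728714404 [ 0.45697141 -0.16142165  0.42815321] [1.61582409e+02 1.15955052e-02 8.88196755e+01]
[ 0.53739119 -0.16062037  0.29955642] [172.47636547  89.95992858 171.30049841] [-2.27350725e+01  2.02592438e+01  8.18024012e+01 -9.93624308e-03
  7.79772303e+01 -1.11557132e+02] [ 0.19402739 -0.43618596 -0.61927792] 0.03419509192214502
tab 506 ((537.3067626953125, -160.823974609375), (13.211037635803223, 26.58708381652832), 88.87952423095703) [ 0.5363 -0.1608  0.2015]
hub 619 ((569.9586181640625, 41.91246032714844), (34.099430084228516, 32.733192443847656), 28.13043785095215) [0.5689 0.0404 0.2019]
peg 188 ((505.05792236328125, 47.71174240112305), (16.82750129699707, 14.932498931884766), 88.7020492553711) [0.505  0.0463 0.2316]
```

View pics/wrist1.png

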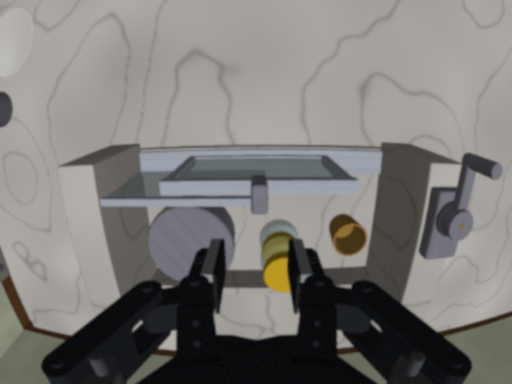

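Wrist view: the tab (260,195) lies between the finger lines, and wrist depth agrees with my estimate at (0.537, -0.161). I'll descend with the fingers straddling the tab.

play_rows([
  [0,0,0,3,0,0,0.4],
  [0,0,0,6,0,0,0.4],
  [0,0,0,8,0,0,0.4],
  [0,0,0,9.4,0,0,0.4],
  [0,0,0,10.2,0,0,0.4],
  [0,0,0,10.7,0,0,0.4],
  [0,0,0,10.7,0,0,0.4],
  [0,0,0,10.7,0,0,0.4],
])

```text
t: 2.95
ee_pos: [0.5373, -0.1585, 0.1939]
tool_rot: [-19.3, 90.0, -20.3]
wrist_force: [0.3, -0.5, -0.4]
finger_gap: 0.0342
```

play_rows([
  [0,0,0,0,0.3,0,0.4],
  [0,0,0,0,0.6,0,0.4],
  [0,0,0,0,0.8,0,0.4],
  [0,0,0,0,1.0,0,0.4],
  [0,0,0,0,1.2,0,0.4],
  [0,0,0,0,1.4,0,0.4],
  [0,0,0,0,1.6,0,0.4],
  [0,0,0,0,1.8,0,0.4],
])

```text
t: 3.75
ee_pos: [0.5375, -0.1405, 0.1933]
tool_rot: [-27.0, 90.0, -28.0]
wrist_force: [0.3, -2.9, 2.2]
finger_gap: 0.0336
```

play_rows([
  [0,0,0,0,0.3,0,0.4],
  [0,0,0,0,0.7,0,0.4],
  [0,0,0,0,1.1,0,0.4],
  [0,0,0,0,1.5,0,0.4],
  [0,0,0,0,1.9,0,0.4],
  [0,0,0,0,2.3,0,0.4],
  [0,0,0,0,2.7,0,0.4],
  [0,0,0,0,3.1,0,0.4],
  [0,0,0,0,3.5,0,0.4],
  [0,0,0,0,3.8,0,0.4],
])

```text
t: 4.75
ee_pos: [0.538, -0.1022, 0.1933]
tool_rot: [167.4, 90.0, 166.4]
wrist_force: [-0.1, -3.2, 2.3]
finger_gap: 0.0345
```

play_rows([
  [0,0,0,0,0.2,0,0.4],
  [0,0,0,0,0.5,0,0.4],
  [0,0,0,0,0.8,0,0.4],
  [0,0,0,0,1.1,0,0.4],
  [0,0,0,0,1.4,0,0.4],
  [0,0,0,0,1.7,0,0.4],
  [0,0,0,0,2.0,0,0.4],
  [0,0,0,0,2.2,0,0.4],
  [0,0,0,0,2.4,0,0.4],
  [0,0,0,0,2.5,0,0.4],
])

```text
t: 5.75
ee_pos: [0.5384, -0.0774, 0.1932]
tool_rot: [159.0, 90.0, 158.0]
wrist_force: [-1.3, -3.2, 2.3]
finger_gap: 0.0344
```

play_rows([
  [0,0,0,0,0.1,0,0.4],
  [0,0,0,0,0.2,0,0.4],
  [0,0,0,0,0.3,0,0.4],
  [0,0,0,0,0.4,0,0.4],
  [0,0,0,0,0.5,0,0.4],
])

```text
t: 6.25
ee_pos: [0.5384, -0.0725, 0.1932]
tool_rot: [171.1, 90.0, 170.0]
wrist_force: [-1.7, -3.3, 1.8]
finger_gap: 0.0339
```

```bash
cat >> h.py <<'E'
def fcloud(c):
    v,u=np.mgrid[:384,:512];a=u-c['cx'];b=v-c['cy'];r=np.hypot(a,b)+1e-9;th=r/c['fx'];d=c['depth']
    p=np.stack([a/r*np.tan(th)*d,b/r*np.tan(th)*d,d],-1)
    return p@R.from_euler('xyz',c['attitude'],degrees=True).as_matrix().T+c['position']
E
python3 - <<'E'
from h import *
print(robot.get_state()['ee_pos'],robot.get_state()['wrist_force'])
for n in('scene','side'):
    P=cloud(cap(n)); m=(abs(P[...,2]-.166)<.0025)&(abs(P[...,0]-.539)<.012)&(P[...,1]<.06)&(P[...,1]>-.34)
    q=P[m]; print(n,'rail',len(q),np.percentile(q[:,1],[1,50,99]).round(4))
    m=(abs(P[...,2]-.15)<.006)&(abs(P[...,0]-.6)<.04)&(abs(P[...,1]-.02)<.02);print('cheek face y',np.median(P[m],axis=0) if m.sum() else 0)
E
```

```text
[ 0.53842364 -0.07248863  0.1932171 ] [-1.6847324  -3.27190244  1.79511551]
scene rail 454 [-0.1737 -0.0891  0.0125]
cheek face y [0.60477767 0.01890763 0.15023806]
side rail 510 [-0.1761 -0.0463  0.0525]
cheek face y 0
```

Door edge is at about 0.0125 and the cheek face at about 0.018, so roughly 6 mm remain.

play_rows([
  [0,0,0,0,0.05,0,0.4],
  [0,0,0,0,0.1,0,0.4],
  [0,0,0,0,0.15,0,0.4],
  [0,0,0,0,0.2,0,0.4],
  [0,0,0,0,0.25,0,0.4],
  [0,0,0,0,0.3,0,0.4],
])

```text
t: 6.95
ee_pos: [0.5385, -0.0695, 0.1932]
tool_rot: [176.1, 90.0, 175.1]
wrist_force: [-1.7, -3.3, -1.6]
finger_gap: 0.0341
```

play_rows([
  [0,0,0,0,0.05,0,0.4],
  [0,0,0,0,0.1,0,0.4],
  [0,0,0,0,0.15,0,0.4],
])

```text
t: 7.25
ee_pos: [0.5386, -0.068, 0.1932]
tool_rot: [170.6, 90.0, 169.5]
wrist_force: [-2.0, -2.8, -0.7]
finger_gap: 0.0339
```

play_rows([
  [0,0,0,0,0.05,0,0.4],
  [0,0,0,0,0.1,0,0.4],
])

```text
t: 7.45
ee_pos: [0.5386, -0.067, 0.1933]
tool_rot: [-160.9, 90.0, -161.9]
wrist_force: [-1.5, -2.5, -0.3]
finger_gap: 0.0337
```

play_rows([
  [0,0,0,0,0.05,0,0.4],
  [0,0,0,0,0.1,0,0.4],
])

```text
t: 7.65
ee_pos: [0.5386, -0.0663, 0.1933]
tool_rot: [-93.9, 90.0, -94.9]
wrist_force: [-2.6, -9.8, -1.5]
finger_gap: 0.0341
```

play_rows([
  [0,0,0,0,0.05,0,0.4],
  [0,0,0,0,0.1,0,0.4],
])

```text
t: 7.85
ee_pos: [0.5387, -0.0662, 0.1933]
tool_rot: [-92.1, 89.9, -93.1]
wrist_force: [-3.5, -17.8, -3.7]
finger_gap: 0.0344
```

Force rises from 3 to 18 N with no motion, so the door is on its stop. I'll back off to mid-gap and lift.

play_rows([
  [0,0,0,0,-0.3,0,0.4],
  [0,0,0,0,-0.7,0,0.4],
  [0,0,0,0,-1.0,0,0.4],
  [0,0,0,0,-1.1,0,0.4],
  [0,0,0,-2,-1.1,0,0.4],
  [0,0,0,-5,-1.1,0,0.4],
  [0,0,0,-8,-1.1,0,0.4],
  [0,0,0,-10.5,-1.1,0,0.4],
  [0,0,0,-10.5,-1.1,0,0.4],
])

```text
t: 8.75
ee_pos: [0.5399, -0.0763, 0.3016]
tool_rot: [-11.5, 89.7, -12.5]
wrist_force: [0.4, 0.6, -0.9]
finger_gap: 0.0344
```

```bash
python3 - <<'E'
from h import *
s=robot.get_state();print(s['ee_pos'],s['tool_rot'],s['wrist_force'])
w=cap('wrist')
for n,P in(('scene',cloud(cap('scene'))),('side',cloud(cap('side'))),('wrist',fcloud(w))):
  for lab,ctr,z,r in(('tab',(.538,-.076),.202,.022),('hub',(.570,.043),.202,.022),('peg',(.505,.048),.232,.014)):
    m=(np.hypot(P[...,0]-ctr[0],P[...,1]-ctr[1])<r)&(abs(P[...,2]-z)<.004); q=P[m]
    if len(q)>5:
        rr=cv2.minAreaRect(q[:,:2].astype(np.float32)*1000);print(n,lab,len(q),np.round(rr[0],1),np.round(rr[1],1))
  m=(abs(P[...,2]-.166)<.0025)&(abs(P[...,0]-.539)<.012)&(P[...,1]<.03)&(P[...,1]>-.34);print('rail',np.percentile(P[m][:,1],[1,99]).round(4))
cv2.imwrite('pics/w2.png',w['image'][:,:,::-1])
E
```

```text
[ 0.53988272 -0.07630713  0.3016199 ] [-11.51907169  89.67713764 -12.53269104] [ 0.39058696  0.62135906 -0.93154967]
scene tab 58 [540.5 -75.5] [22.9 13.3]
scene hub 151 [571.3  44.5] [30.7 32.7]
scene peg 37 [506.3  49.9] [14.2 15.5]
rail [-0.1682  0.0186]
side tab 108 [537.8 -75.6] [15.3 25.1]
side hub 321 [569.2  43.9] [31.9 32.9]
side peg 93 [504.9  49.7] [14.7 14.8]
rail [-0.1694  0.0182]
wrist tab 494 [538.3 -76.9] [13.3 25.6]
wrist hub 884 [569.7  42.3] [33.8 32.3]
wrist peg 296 [505.   47.4] [15.3 14.9]
rail [-0.1697  0.0216]
```

View pics/w2.png

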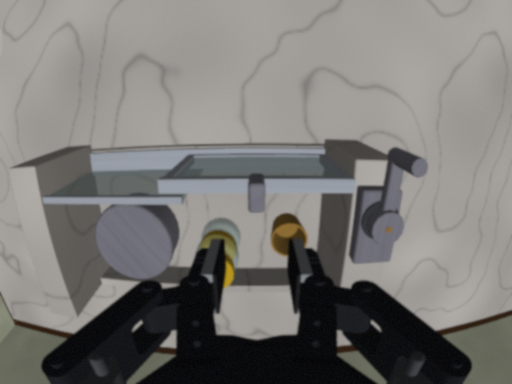

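Wrist view: the door's right edge meets the lock cheek at (353,185), and depth gives rail end 0.018 ≈ cheek face. Jars, tin and cup are unmoved. Next, over the peg.

play_rows([
  [0.02,0,0,0,3,-0.9,0.3],
  [0.04,0,0,0,6,-1.8,0.3],
  [0.066,0,0,0,9,-2.6,0.3],
  [0.066,0,0,0.1,11.5,-3.4,0.3],
  [0.066,0,0,0.1,12.5,-3.7,0.3],
  [0.066,0,0,0.1,12.5,-3.7,0.3],
  [0.066,0,0,0.1,12.5,-3.7,0.3],
])

```text
t: 9.6
ee_pos: [0.5039, 0.049, 0.2969]
tool_rot: [-149.6, 90.0, -154.4]
wrist_force: [0.3, -0.9, 0.2]
finger_gap: 0.0254
```

```bash
python3 - <<'E'
from h import *
w=cap('wrist');P=fcloud(w)
for lab,ctr,z,r in(('hub',(.570,.043),.202,.022),('peg',(.505,.048),.232,.014)):
    m=(np.hypot(P[...,0]-ctr[0],P[...,1]-ctr[1])<r)&(abs(P[...,2]-z)<.004); q=P[m]
    if len(q)>5:
        rr=cv2.minAreaRect(q[:,:2].astype(np.float32)*1000);print(lab,len(q),np.round(rr[0],1),np.round(rr[1],1))
s=robot.get_state();print(s['ee_pos'],s['tool_rot'],s['joint_positions'],s['finger_gap'])
E
```

```text
hub 951 [569.7  42.9] [32.6 32.6]
peg 378 [505.2  48.6] [15.4 15.1]
[0.50400939 0.0487205  0.29696785] [-135.00002227   89.97398023 -139.82652834] [-1.22717580e+00  1.57307117e+01  8.91696885e+01 -1.78045371e-02
  7.51191180e+01 -8.63960944e+01] 0.025532481256633436
```

play_rows([
  [0,0,0,2.5,0,0.1,0.3],
  [0,0,0,4.5,0,0.1,0.3],
  [0,0,0,6,0,0.1,0.3],
  [0,0,0,7.2,0,0.1,0.3],
  [0,0,0,7.8,0,0.1,0.3],
  [0,0,0,8.1,0,0.1,0.3],
  [0,0,0,8.1,0,0.1,0.3],
])

```text
t: 10.35
ee_pos: [0.5048, 0.0491, 0.2162]
tool_rot: [-159.1, 90.0, -163.9]
wrist_force: [-0.8, -0.3, 0.3]
finger_gap: 0.0258
```

play_rows([
  [0.03,0,0,0,0.195,0.003,0.3],
  [0.06,0,0,0,0.39,0.012,0.3],
  [0.09,0,0,0,0.584,0.026,0.3],
  [0.12,0,0,0,0.778,0.047,0.3],
  [0.15,0,0,0,0.971,0.073,0.3],
])

```text
t: 10.85
ee_pos: [0.5067, 0.059, 0.217]
tool_rot: [5.1, 89.9, -8.3]
wrist_force: [-0.4, -0.2, -0.9]
finger_gap: 0.0254
```

play_rows([
  [0.04,0,0,0,0.26,0.005,0.3],
  [0.08,0,0,0,0.519,0.021,0.3],
  [0.12,0,0,0,0.778,0.047,0.3],
  [0.16,0,0,0,1.036,0.083,0.3],
  [0.2,0,0,0,1.291,0.13,0.3],
  [0.24,0,0,0,1.545,0.187,0.3],
  [0.28,0,0,0,1.796,0.253,0.3],
  [0.32,0,0,0,2.045,0.33,0.3],
  [0.36,0,0,0,2.29,0.417,0.3],
  [0.4,0,0,0,2.531,0.513,0.3],
])

```text
t: 11.85
ee_pos: [0.5176, 0.0824, 0.217]
tool_rot: [30.3, 89.9, -6.1]
wrist_force: [-0.1, -0.8, 0.1]
finger_gap: 0.0256
```

```bash
cat >> h.py <<'E'
H=np.array([.570,.0435])
def tang(s):
    M=R.from_euler('xyz',s['tool_rot'],degrees=True).as_matrix(); d=s['ee_pos'][:2]-H
    print('t',s['t'],'tcp ang',np.degrees(np.arctan2(d[1],d[0])).round(2),'r',np.hypot(*d).round(4),'F tool',(M.T@s['wrist_force']).round(2),'gap',round(float(s['finger_gap']),4),'z',s['ee_pos'][2].round(4))
E
python3 - <<'E'
from h import *
tang(robot.get_state())
cs=[cap('scene'),cap('side')]
for n,P in(('scene',cloud(cs[0])),('side',cloud(cs[1])),('wrist',fcloud(cap('wrist')))):
    m=(np.hypot(P[...,0]-.57,P[...,1]-.0435)<.075)&(np.hypot(P[...,0]-.57,P[...,1]-.0435)>.055)&(abs(P[...,2]-.232)<.004);q=P[m]
    print(n,len(q),q.mean(0) if len(q) else '')
    m=np.hypot(P[...,0]-.57,P[...,1]-.0435)<.075
    r=np.hypot(P[...,0]-.57,P[...,1]-.0435);m=(r>.02)&(r<.05)&(abs(P[...,2]-.196)<.004);q=P[m]
    print('  arm',len(q),np.degrees(np.median(np.arctan2(q[:,1]-.0435,q[:,0]-.57))) if len(q) else '')
A=np.hstack([cs[0]['image'][90:240,200:350],cs[1]['image'][130:280,210:360]])
cv2.imwrite('pics/lev.png',cv2.resize(A,None,fx=2.6,fy=2.6)[:,:,::-1])
E
```

```text
t 11.85 tcp ang 143.4 r 0.0653 F tool [-0.13 -0.7   0.41] gap 0.0256 z 0.217
scene 98 [0.52209122 0.07996739 0.2317567 ]
  arm 41 144.0350575871236
side 123 [0.51456562 0.07884356 0.2315585 ]
  arm 45 145.91636980218908
wrist 959 [0.51477557 0.07931356 0.23161594]
  arm 276 146.43370834374508
```

View pics/lev.png

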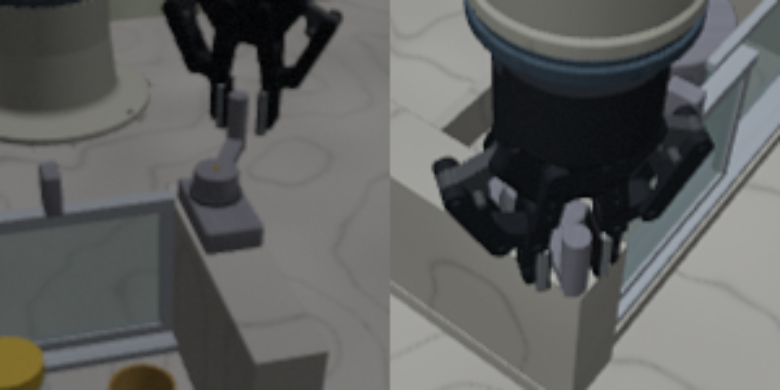

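The peg stands between the pads in both views and the lever follows (about 28° so far). From here I'll take small steps and watch the tangential force.

play_rows([
  [0.02,0,0,0,0.13,0.001,0.3],
  [0.04,0,0,0,0.26,0.005,0.3],
  [0.06,0,0,0,0.39,0.012,0.3],
  [0.08,0,0,0,0.519,0.021,0.3],
])

```text
t: 12.4
ee_pos: [0.5204, 0.0867, 0.2163]
tool_rot: [10.9, 90.0, -30.1]
wrist_force: [-0.2, -0.8, 0.2]
finger_gap: 0.0256
```

play_rows([
  [0.02,0,0,0,0.13,0.001,0.3],
  [0.04,0,0,0,0.26,0.005,0.3],
])

```text
t: 12.6
ee_pos: [0.5222, 0.0886, 0.2163]
tool_rot: [-91.3, 90.0, -134.6]
wrist_force: [-0.1, -1.5, -0.3]
finger_gap: 0.0259
```

play_rows([
  [0.02,0,0,0,0.13,0.001,0.3],
  [0.04,0,0,0,0.26,0.005,0.3],
])

```text
t: 12.8
ee_pos: [0.524, 0.0905, 0.2163]
tool_rot: [-140.5, 90.0, 173.9]
wrist_force: [-0.0, -1.2, 0.2]
finger_gap: 0.0256
```

play_rows([
  [0.02,0,0,0,0.13,0.001,0.3],
  [0.04,0,0,0,0.26,0.005,0.3],
])

```text
t: 13.0
ee_pos: [0.5257, 0.0921, 0.2162]
tool_rot: [-97.3, 90.0, -145.2]
wrist_force: [-3.8, -5.1, 0.1]
finger_gap: 0.0257
```

play_rows([
  [0.02,0,0,0,0.13,0.001,0.3],
  [0.04,0,0,0,0.26,0.005,0.3],
])

```text
t: 13.2
ee_pos: [0.5273, 0.0935, 0.2161]
tool_rot: [-92.7, 89.9, -142.8]
wrist_force: [-3.6, -6.7, 1.0]
finger_gap: 0.0257
```

Resistance has climbed to about 7 N. I'll do one more step and see whether it stays steady.

play_rows([
  [0.02,0,0,0,0.13,0.001,0.3],
  [0.04,0,0,0,0.26,0.005,0.3],
])

```text
t: 13.4
ee_pos: [0.5293, 0.0951, 0.2161]
tool_rot: [-90.2, 89.9, -142.7]
wrist_force: [-2.4, -6.3, 0.7]
finger_gap: 0.0257
```

```bash
python3 - <<'E'
from h import *
tang(robot.get_state())
for n,P in(('scene',cloud(cap('scene'))),('side',cloud(cap('side'))),('wrist',fcloud(cap('wrist')))):
    r=np.hypot(P[...,0]-.57,P[...,1]-.0435)
    q=P[(r<.075)&(r>.055)&(abs(P[...,2]-.232)<.004)&(P[...,1]>.0435)]
    print(n,len(q),np.degrees(np.arctan2(q[:,1].mean()-.0435,q[:,0].mean()-.57)) if len(q) else '')
E
```

```text
t 13.4 tcp ang 128.29 r 0.0657 F tool [-0.66 -5.79  3.54] gap 0.0257 z 0.2161
scene 100 126.63962928187604
side 99 132.7741977781899
wrist 952 132.26924768535739
```

play_rows([
  [0.02,0,0,0,0.13,0.001,0.3],
  [0.04,0,0,0,0.26,0.005,0.3],
])

```text
t: 13.75
ee_pos: [0.5313, 0.0966, 0.2161]
tool_rot: [-90.7, 89.9, -145.5]
wrist_force: [-3.5, -6.1, 0.6]
finger_gap: 0.0258
```

play_rows([
  [0.02,0,0,0,0.13,0.001,0.3],
  [0.035,0,0,0,0.227,0.004,0.3],
])

```text
t: 13.95
ee_pos: [0.5332, 0.0979, 0.2161]
tool_rot: [-90.3, 89.9, -147.0]
wrist_force: [-3.9, -5.5, 1.2]
finger_gap: 0.0258
```

Steady at about 7 N for roughly 8° since the jump. I'll back off to mid-gap, lift clear and retreat.

play_rows([
  [0,0,0,0,-0.2,0,0.3],
  [0,0,0,0,-0.4,0,0.3],
  [0,0,0,0,-0.52,0,0.3],
  [0,0,0,0,-0.52,0,0.3],
])

```text
t: 14.35
ee_pos: [0.5293, 0.0955, 0.2164]
tool_rot: [93.6, 90.0, 37.0]
wrist_force: [0.2, 0.5, -0.3]
finger_gap: 0.0255
```

play_rows([
  [0,0,0,-0.5,0,0,0.3],
  [0,0,0,-1.5,0,0,0.3],
  [0,0,0,-3,0,0,0.3],
  [0,0,0,-6,0,0,0.3],
  [0,0,0,-9,0,0,0.3],
  [0,0,0,-12,0,0,0.3],
  [0,0,0,-12,0,0,0.3],
])

```text
t: 15.05
ee_pos: [0.531, 0.0957, 0.3411]
tool_rot: [60.8, 89.6, 4.2]
wrist_force: [0.4, 0.5, -0.7]
finger_gap: 0.0255
```

```bash
python3 - <<'E'
from h import *
tang(robot.get_state()); print(robot.get_state()['wrist_force'])
w=cap('wrist','w3.png');sc=cap('scene','s3.png');sd=cap('side')
for n,P in(('scene',cloud(sc)),('side',cloud(sd)),('wrist',fcloud(w))):
    r=np.hypot(P[...,0]-.57,P[...,1]-.0435)
    q=P[(r<.08)&(r>.05)&(abs(P[...,2]-.232)<.004)&(P[...,1]>.0435)]
    if len(q):
        c=cv2.minAreaRect(q[:,:2].astype(np.float32))[0];print(n,len(q),c,np.degrees(np.arctan2(c[1]-.0435,c[0]-.57)))
    m=(abs(P[...,2]-.166)<.0025)&(abs(P[...,0]-.539)<.012)&(P[...,1]<.03)&(P[...,1]>-.34);print(' rail',np.percentile(P[m][:,1],[1,99]).round(4))
    q=P[r<.0022];h=P[(r>.006)&(r<.014)&(abs(P[...,2]-.202)<.006)]
    print(' pin rise',np.median(q[:,2])-np.median(h[:,2]),len(q),len(h))
cv2.imwrite('pics/end.png',np.vstack([np.hstack([sc['image'],w['image']])])[:,:,::-1][::1,::1] if 0 else cv2.resize(np.hstack([sc['image'],w['image']]),(800,300))[:,:,::-1])
E
```

```text
t 15.05 tcp ang 126.79 r 0.0652 F tool [ 0.69  0.64 -0.17] gap 0.0255 z 0.3411
[ 0.44180421  0.49734983 -0.68403642]
scene 37 (0.5298271179199219, 0.09427792578935623) 128.34923183994368
 rail [-0.1687  0.0186]
 pin rise 0.0010253066204736205 2 70
side 101 (0.5285900235176086, 0.09412072598934174) 129.28467334167684
 rail [-0.1695  0.0187]
 pin rise 0.001448406470562158 5 173
wrist 263 (0.5290476679801941, 0.09347474575042725) 129.33326596365268
 rail [-0.0696  0.0239]
 pin rise 0.0012589491042336587 12 427
```

View pics/end.png

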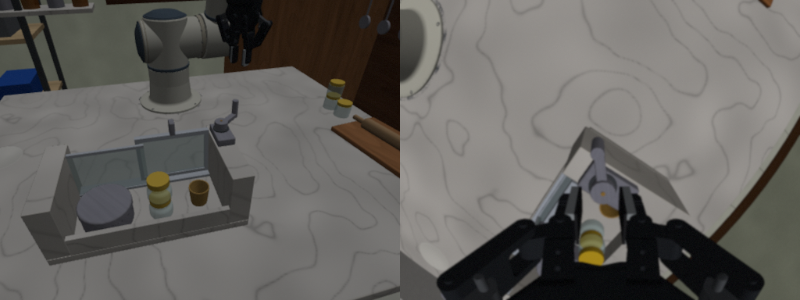

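```bash
python3 -c "
from h import *
print(robot.finish_job())"
```

```text
the job is handed in; nothing more can be done
None
```

The door is shut, the lock lever is wound until its clutch slipped, and the job is handed in at about 15 s of the 69 s allowed.

- **Door:** I pushed the tab with one open pad, never squeezing. Sliding took about 3 N. At the stop the force rose to 18 N with no further motion. Afterwards depth put the rail's end at about y = 0.0186 m, level with the measured cheek face (about 0.019 m). It still read so at the last look, except in the wrist picture, where the gripper partly hid the rail (0.024 m).
- **Lever:** I turned it clockwise by about 46° in all. Resistance jumped from about 1 N to about 7 N, then stayed there while I turned on.
- **Slip:** From the tool's angle the clutch slipped about 8°, give or take 2°. The tell-tale pin read 1.0 to 1.4 mm up, which means about 10 to 14°. The pin reading is within noise and I kept no flush reading to compare it with. Both are under 15°.
- **Release:** I backed the pads off the peg, then lifted straight clear. The last wrist force was under 1 N and the fingers were about 0.1 m above everything.
- **Jars, tin and cup:** They look unmoved in the last pictures. I judged that by eye and did not measure it.

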